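# Push the filter tube home in its push-fit port

## Task

Draw the longer of the two tubes out of the wooden stand and push its plain end down into the push-fit port of the water-filter head, past the grip of the teeth and the seal, until it bottoms inside and will go no farther. Feel for the bottom and press the tube firmly against it for a moment, about 20 N, but do not ram it (30 N is too much); then let go, with the tube standing fully home. Leave the shorter tube in the stand and do not shift the glass or the garlic.

Things in the scene. Friction and masses are not known exactly. Their poses are not given: they have to be found in the camera images.
- filter_head: White water-filter head, fixed on a grey base plate 190 x 90 mm. Origin: on the worktop under the middle of the port block; z up. The port block is 56 x 56 mm, 80 mm tall; along the head's +x, 100 mm from it, stands a white canister 72 mm across and 98 mm tall. A short outlet sticks out of the block's -y side at 30 mm height.
- port_mouth (a point): Middle of the port's mouth: upper rim of the grey collet ring (29 mm across, 5 mm high) on the port block, 85 mm above the worktop; z up along the bore, 18 mm across. The solid inner stop lies 39 to 49 mm below the mouth: this differs from head to head, cannot be seen and must be felt as a sudden hard rise of the force. A push of about 20 N seats the tube; over 30 N does damage.
- valve (a joint): Shut-off pin on the inner stop, inside the bore. It stands 6 mm above the stop and is pressed down by the tube's end against a light spring (1.5 to 3 N). 0 = up, nothing on it; grows as it is pressed, in m; 0.006 = the tube's end is on the stop.
- long_tube: The longer tube: rigid, pale, 16 mm across, 120 mm long, with a grey elbow on top; 152 mm tall in all, about 80 g. Origin: middle of its lower end; z up along it. The lowest 5 mm taper to 12 mm across. The elbow is a block 24 x 24 mm, 120 to 152 mm above the origin, flat on its +y and -y sides; a 15 mm thick stub sticks out 16 mm on its +x side. Starts upright, 45 mm deep in the stand.
- tube_tip (a point): Middle of the longer tube's lower end (goes into the port); axes as the tube's. Going down the bore it meets four sprung teeth 9 to 16 mm below the mouth and the seal 20 to 27 mm below it; at each the resistance grows. Past both, it slides against a steady drag of some 4 to 12 N, which also holds the tube once let go.
- short_tube: The shorter tube, the same but 85 mm long under its elbow, 117 mm tall in all. Stands in the other hole; it is to stay there. Origin: middle of its lower end.
- tube_stand: Wooden block 64 x 164 mm, 55 mm tall, fixed. Two upright holes, 18 mm across and 45 mm deep, lie 50 mm to either side of its middle along its y. Origin: centre of its underside. Between the stand and the filter head stands a blue waste bin (about 290 mm tall, centred near x 0.59, y 0, 0.16 m in radius); carry things over or in front of it.
- glass: Drinking glass, 80 mm across and 91 mm tall, loose. Origin: centre of its underside.
- garlic: Garlic bulb, 60 mm across and 59 mm tall, loose. Origin: centre of its underside.
Not all that is in view belongs to the job. What is shaped like the long_tube but red is not meant. Leave any turquoise look-alike of the filter_head alone.

How it is judged:
On the way, in this order (a step that is already met when the one before it is completed fails the run):
1. the longer tube is lifted clear out of the stand (height (world z) of tube_tip above 0.07 m), for 0.1 s.
2. its end is in the port's bore and past the seal, more than 28 mm deep (z of tube_tip in the frame of port_mouth below -0.028 m and horizontal distance between tube_tip and port_mouth below 0.004 m), for 0.1 s.
3. it is on the bottom and pressed against it: contact forces between tube and filter head add up to over 30 N (20 to 25 N of which is the squeeze of teeth, seal and pin) (value of joint valve above 0.0045 m and contact force between long_tube and filter_head above 30 N), for 0.1 s.
At the end, for the whole second after the job is handed in: The longer tube stands upright (within 0.1 rad) and at rest in the port's bore, its end within 4 mm of the bore's axis and bottomed: the pin under it is pressed at least 4.5 mm of its 6 mm, so the end is within 1.5 mm of the inner stop. The shorter tube is within 20 mm of where it stood (value of joint valve above 0.0045 m and horizontal distance between tube_tip and port_mouth below 0.004 m and angle between long_tube's own z axis and vertical below 0.1 rad and linear speed of long_tube below 0.01 m/s and distance of short_tube from where it was at the start of the episode below 0.02 m); the robot touches nothing.
It fails at once if the tube is rammed: the contact forces between it and the filter head add up to more than 56 N (about 25 N of which is the squeeze of teeth and seal) (contact force between long_tube and filter_head above 56 N).
It fails at once if the shorter tube is moved more than 30 mm (distance of short_tube from where it was at the start of the episode above 0.03 m).
It fails at once if the glass or the garlic is moved more than 30 mm (distance of any of glass, garlic from where it was at the start of the episode above 0.03 m).
It also fails if it takes over 64 s, if anything falls off the work surface, if the arm or the gripper's body presses on something with over 40 N, if the wrist force passes 120 N, or if a joint passes its speed limit or range.

## Robot

A 6-joint arm with a two-finger parallel gripper is mounted at the origin on a cart in front of the work surface, level with it; the furniture and walls round the work are solid. World frame = base frame: x ahead of the robot, y to its left, z up, the work surface at z = 0. Lengths are in m, angles in rad, forces in N, time in s.
With the tool pointing down it reaches from about 0.25 to 0.725 m from the base axis. Payload 4 kg.
Tool frame: the origin (TCP) lies on the centre line of the jaws, within the pads' length; the fingertips stand tip_reach ahead of it and the grasp point (between the pads) lies 5 mm behind it (tip_reach is the distance from the TCP to the fingertips, in m); z points along the fingers, y is the direction in which the jaws open and shut (so a half turn about z gives the same grasp; the last joint's range is limited). The gripper opens to 85 mm and grips with 20 to 120 N. Pads are 22 mm wide; open, the fingers measure 114 mm over their backs; the gripper's body (76 mm by 85 mm) begins 54 mm behind the grasp point. The pads swing forward as they close: fully open they stand 13 mm farther back than shut.
Start: joints at [-1.338, 0.241, 0.005, 1.335, 0, 1.571], TCP at [0.115, -0.487, 0.22] pointing down, gripper open.
Joint ranges: [-2.72, 2.72], [-1.05, 1.87], [-1.09, 1.28], [-1.99, 2.15], [-1.42, 1.44], [-3.14, 3.14]. Speed limits (rad/s): [2.79, 2.79, 3.14, 3.14, 3.14, 3.14].

## Interface

Orientations are given as a unit quaternion [x, y, z, w].
In Python, from workcell import * gives the robot as it stands.
- The arm moves only by the tool arm_command, never from a script. Its arguments are lists of equal length, an entry for each row: "translation": the shift along the tool's x, y, z in cm, a list of three; "turn": the turn about the tool's z in rad; "hand": the closure, from 0 (fully open) to 1 (shut). In form: {"translation": [[x, y, z], ...], "turn": [turn, ...], "hand": [hand, ...]}. A call has 1 to 5 rows; each row is the pose to reach, as a shift and turn from the pose commanded when the call began, along the tool's axes at that moment; what a row does not reach only later rows make up. A row lasts 1/12 s, in which the tool goes at most 41.7 mm and 7.16 degrees, less where a joint would pass 70% of its speed; a pose out of reach is approached as far as the arm can. A call with a gripper value outside its range is refused whole. The fingers move at their own pace and stop on an object; the grip force is fixed at half the most. Time passes only in rows, so rows that repeat a pose let the fingers close. It gives the time, the measured TCP pose, the force and the opening at its end, in the units of the state.
- get_obs(): the state, without advancing time (a new reading comes with each control period).
- camera(name): name is "scene" or "side" or "wrist"; returns (picture, depth): 420x560x3 uint8, red, green, blue; 420x560 float32, m along the optical axis (not along the pixel's ray), 0 where there is no reading.
- camera_info(name): a dict with "mtx" (3x3 intrinsics, pixels), "dist_coeffs" ([k1, k2, p1, p2, k3] as OpenCV has them; the pictures are not rectified), "world_to_cam" (4x4, takes a point from world to camera coordinates). Camera axes: x right, y down, z forward; pixel columns grow to the right and rows downward; lengths in m; the calibration is good to about 2 mm. A picture is of the moment at which its call begins: read the wrist's pose just before it. camera_info takes no time and is no camera call; for the wrist camera it gives the pose at the moment of the call.
- job_done(): hands the job in, once; it reports no verdict.
Trained networks look in the newest picture that a camera, given by its name, has taken for a name from the list of things; names that differ only in an ending like _2 or _b are one class to them, and where a whole thing is asked for, a point or a joint stands for the part that bears it (a point fixed in the world has none). Each returns a list of dicts, best first, with "conf" (0 to 1); they miss things now and then, are a little off and sometimes report something else, mostly with a low value. They report only what shows in the picture. A call takes as long as a camera call. They do not tell look-alikes from the thing itself.
- search_frame(camera, name): "location" ([row, column] in pixels, amid what is visible of it).
- spot_point(camera, name): "location" ([row, column] in pixels: a listed point, or the origin of a listed thing).
The state is a dict: "clock": time; "joint_pos": joint angles; "joint_vel": joint speeds; "tau": joint torques, N m; "eef_pos": TCP position; "tool_rot": TCP orientation; "ft_force": force on the tool from outside, world axes, zero at the start; "ft_torque": the same for the moment, N m; "grip_width": finger opening in m.
Only numpy, scipy, OpenCV 4.12 (cv2) and the standard library are available. Lean on these libraries where they do the work, as an engineer would, in place of code of your own. Each camera call takes 0.05 s, during which the arm holds its last target. There are 200 camera calls.

## Working session

There is one attempt and no reset: what is moved stays moved. The work goes in short steps, Python scripts to look and compute and a tool call to move; the robot and the scene stay as the last step left them, time stands still between calls to the robot, and variables do not carry over. Pictures are saved under pics/ and viewed, about 8 in all and at most 12, crops included, and the job is handed in when it is done.

Besides the shell and the picture viewer there is one more tool, called after "Request:" as a command line: name --pt "numbers of a row" for each row, then --argument value for the rest. arm_command: Moves the arm, as the interface text tells. Its arguments: {"type":"object","properties":{"translation":{"type":"array","items":{"type":"array","items":{"type":"number"}}},"turn":{"type":"array","items":{"type":"number"}},"hand":{"type":"array","items":{"type":"number"}}},"required":["translation","turn","hand"]}

```bash
mkdir -p pics
cat > h.py <<'E'
from workcell import *
import numpy as np, cv2
def ray(cam,rc,info=None):
    i=info or camera_info(cam); T=np.array(i["world_to_cam"]); 
    p=cv2.undistortPoints(np.array([[[rc[1],rc[0]]]],float),np.array(i["mtx"]),np.array(i["dist_coeffs"]))[0,0]
    R=T[:3,:3]; return -R.T@T[:3,3], R.T@np.array([p[0],p[1],1.])
def atz(cam,rc,z,info=None):
    o,d=ray(cam,rc,info); return o+d*(z-o[2])/d[2]
def atd(cam,rc,dep,info=None):
    o,d=ray(cam,rc,info); return o+d*dep[int(rc[0]),int(rc[1])]
def proj(cam,P,info=None):
    i=info or camera_info(cam); T=np.array(i["world_to_cam"])
    q=cv2.projectPoints(np.atleast_2d(P).astype(float),cv2.Rodrigues(T[:3,:3])[0],T[:3,3],np.array(i["mtx"]),np.array(i["dist_coeffs"]))[0][:,0]
    return q[:,::-1]
E
python3 - <<'E'
from h import *
np.set_printoptions(precision=4,suppress=True)
print(get_obs())
ims=[]
for c in ["scene","side"]:
    p,d=camera(c); ims.append(p); np.save(f"{c}_d.npy",d); np.save(f"{c}_p.npy",p); cv2.imwrite(f"pics/{c}.png",p[:,:,::-1])
    for n in ["long_tube","short_tube","tube_stand","filter_head","glass","garlic"]:
        for r in search_frame(c,n)[:4]: 
            l=r["location"]; print(c,n,r["conf"],np.round(l),atd(c,l,d))
    for n in ["port_mouth","tube_stand"]:
        for r in spot_point(c,n)[:3]: print("pt",c,n,r["conf"],np.array(r["location"]),atz(c,r["location"],0.085 if n=="port_mouth" else 0))
E
```

```text
{'clock': 0.0, 'joint_pos': array([-1.338 ,  0.2414,  0.0037,  1.3352, -0.    ,  1.5708]), 'joint_vel': array([-0.001 , -0.0014,  0.0025,  0.0003,  0.0006,  0.002 ]), 'tau': array([ -0.0002, -37.2321,  25.2407,   0.017 ,   0.    ,  -0.    ]), 'eef_pos': array([ 0.1152, -0.4859,  0.2192]), 'tool_rot': array([ 0.9932,  0.1161, -0.0001, -0.001 ]), 'ft_force': array([-0.1041, -0.5991,  1.1941]), 'ft_torque': array([-0.0215,  0.0018,  0.0154]), 'grip_width': 0.08553911250163601}
scene long_tube 0.95 [250. 320.] [ 0.4064 -0.1801  0.1077]
scene long_tube 0.62 [257. 336.] [ 0.3877 -0.2747  0.1379]
scene short_tube 0.61 [284. 375.] [ 0.4214 -0.3696  0.1071]
scene tube_stand 0.81 [305. 357.] [ 0.3944 -0.3469  0.0498]
scene filter_head 0.67 [172. 225.] [0.5074 0.6612 0.0563]
scene garlic 0.91 [276. 395.] [ 0.5623 -0.2823  0.0377]
pt scene port_mouth 0.81 [166.6 209.4] [0.4504 0.6775 0.085 ]
pt scene tube_stand 0.64 [311.8 354.5] [ 0.4197 -0.3086  0.    ]
side long_tube 0.43 [173. 345.] [ 0.3952 -0.1692  0.1415]
side long_tube 0.42 [162. 359.] [ 0.3904 -0.2511  0.1554]
side short_tube 0.52 [152. 365.] [ 0.4239 -0.3408  0.1278]
side tube_stand 0.87 [177. 361.] [ 0.379  -0.2687  0.0575]
side filter_head 0.82 [242. 235.] [0.5182 0.3434 0.0391]
side filter_head 0.67 [299. 172.] [0.465  0.692  0.0802]
side glass 0.74 [225. 298.] [0.4147 0.092  0.0152]
side garlic 0.56 [163. 327.] [ 0.5654 -0.262   0.0246]
side garlic 0.38 [223. 298.] [0.4157 0.0907 0.0274]
pt side port_mouth 0.94 [295.4 182. ] [0.4483 0.6577 0.085 ]
pt side port_mouth 0.57 [231.  245.9] [0.5011 0.2975 0.085 ]
pt side tube_stand 0.66 [175.1 360.2] [ 0.423  -0.3265  0.    ]
```

View pics/scene.png

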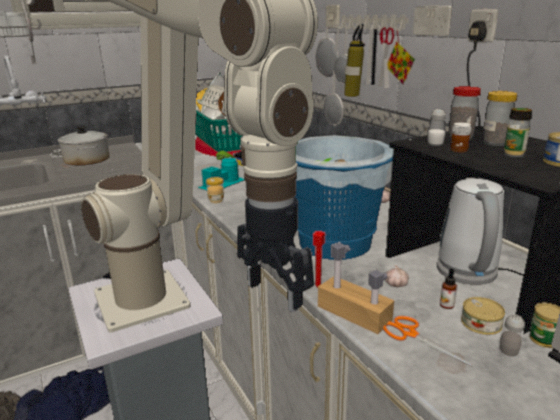

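View pics/side.png

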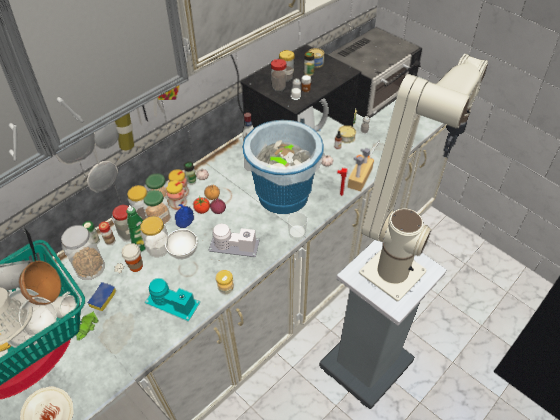

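The white head is at side (240,235); the turquoise one at (299,172) is a decoy. There are three tube candidates: the red one at scene (250,320), the taller grey one at (257,337) and the shorter one at (284,375). The long tube should be the one at (257,337), because it is grey and taller and stands in the wooden stand. I'll confirm that with a crop.

Run:
```python
import numpy as np,cv2
s=np.load("scene_p.npy");d=np.load("side_p.npy")
f=lambda a,r,c:cv2.resize(a[r:r+75,c:c+100],(400,300),interpolation=cv2.INTER_CUBIC)
o=np.vstack([np.hstack([f(s,225,300),f(d,130,310)]),np.hstack([f(d,205,190),f(d,205,240)])])
cv2.imwrite("pics/crop1.png",o[:,:,::-1])
```

```text
(no output)
```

View pics/crop1.png

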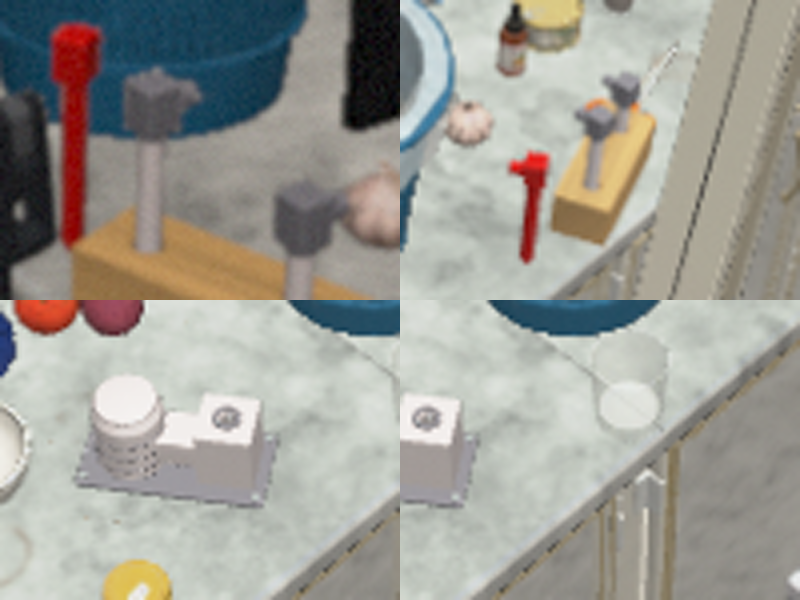

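The crop confirms it. The long tube is grey with its elbow at scene (251,338) and side (160,358). The port ring is at about side (234.5,247). The glass is at side (227,297), and the red tube stands apart on its own.

Run:
```python
from h import *
np.set_printoptions(precision=4,suppress=True)
print("elbow",atz("scene",(251,338),.146),atz("side",(160,358.5),.146))
print("port",atz("side",(234.5,246.7),.085))
T=np.array(camera_info("wrist")["world_to_cam"]);R=T[:3,:3];print("wcam",-R.T@T[:3,3],"axes",R, camera_info("wrist")["mtx"])
for c in("scene","side"): print(get_obs()["eef_pos"],proj(c,get_obs()["eef_pos"]))
```

```text
elbow [ 0.3989 -0.2652  0.146 ] [ 0.4037 -0.2666  0.146 ]
port [0.4862 0.3072 0.085 ]
wcam [ 0.1825 -0.4699  0.3749] axes [[ 0.2303 -0.9731 -0.0001]
 [-0.9345 -0.2212  0.279 ]
 [-0.2715 -0.0642 -0.9603]] [[367.9321   0.     280.8021]
 [  0.     367.9321 213.9955]
 [  0.       0.       1.    ]]
[ 0.1154 -0.4865  0.2201] [[310.248  274.0288]]
[ 0.1154 -0.4865  0.2201] [[154.5909 447.5523]]
```

Request:
arm_command --pt "4 -1.5 -8" --pt "8 -3 -8" --pt "12 -5 -8" --pt "16 -6.5 -8" --pt "20 -8 -8" --turn '[0,0,0,0,0]' --hand '[0,0,0,0,0]'

```text
clock: 1.32
eef_pos: [0.2617, -0.3835, 0.2996]
tool_rot: [0.993, 0.115, 0.001, 0.001]
ft_force: [0.7, -0.4, -1.2]
grip_width: 0.0854
```

Request:
arm_command --pt "4 -1.5 0" --pt "8 -3.5 0" --pt "12 -5.5 0" --pt "12.5 -5.5 0" --pt "12.5 -5.5 0" --turn '[0,0,0,0,0]' --hand '[0,0,0,0,0]'

```text
clock: 1.73
eef_pos: [0.3717, -0.2998, 0.2978]
tool_rot: [0.993, 0.119, 0.0, -0.0]
ft_force: [-0.1, -0.3, 0.2]
grip_width: 0.0854
```

Run:
```python
from h import *
np.set_printoptions(precision=4,suppress=True)
o=get_obs();print(o["clock"],o["eef_pos"],o["tool_rot"],o["joint_vel"])
i=camera_info("wrist");p,d=camera("wrist")
np.savez("w1.npz",p=p,d=d,**{k:np.array(v) for k,v in i.items()})
cv2.imwrite("pics/w1.png",p[:,:,::-1])
for n in ["long_tube","short_tube","tube_stand"]:
    for r in search_frame("wrist",n)[:3]: print(n,r["conf"],r["location"],atd("wrist",r["location"],d,i))
```

```text
1.7333 [ 0.3717 -0.2998  0.2978] [ 0.9929  0.119   0.0002 -0.0001] [-0.0705 -0.0116 -0.0164  0.01   -0.0326 -0.033 ]
long_tube 0.92 [150.6, 251.0] [ 0.4017 -0.2678  0.1634]
long_tube 0.75 [111.5, 143.5] [ 0.4107 -0.1775  0.1528]
short_tube 0.55 [135.6, 366.3] [ 0.4336 -0.3605  0.1279]
tube_stand 0.62 [140.1, 305.6] [ 0.4126 -0.3161  0.0566]
```

View pics/w1.png

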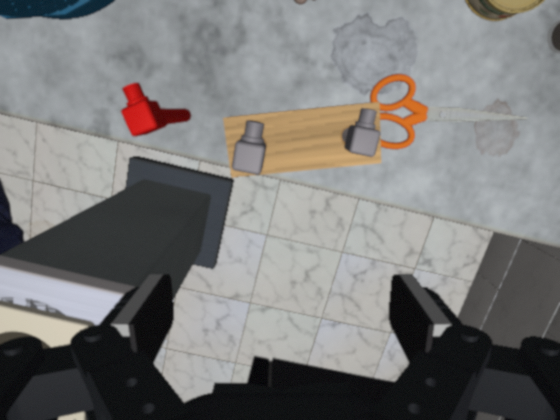

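The wrist view shows the long tube's elbow at (154,248) with its stub at (130,254), the short tube at (138,364) and the red tube at (117,142). I'll fit the elbow's centre and yaw from depth.

```bash
cat >> h.py <<'E'
def cloud(d,i):
    T=np.array(i["world_to_cam"]);h,w=d.shape
    g=np.dstack(np.meshgrid(np.arange(w),np.arange(h))).reshape(-1,1,2).astype(float)
    u=cv2.undistortPoints(g,np.array(i["mtx"]),np.array(i["dist_coeffs"]))[:,0]
    P=np.c_[u,np.ones(len(u))]*d.reshape(-1,1); return (P-T[:3,3])@T[:3,:3]
E
python3 - <<'E'
from h import *
np.set_printoptions(precision=4,suppress=True)
w=np.load("w1.npz");P=cloud(w["d"],w)
def box(m,n):
    q=P[m]; r=cv2.minAreaRect((q[:,:2]*1000).astype(np.float32)); print(n,m.sum(),"z",np.median(q[:,2]),r,q[:,:2].mean(0)); return q
near=lambda x,y,r:np.hypot(P[:,0]-x,P[:,1]-y)<r
def mm(m,n): print(n,np.percentile(P[m][:,2],[5,50,95]))
box(near(.402,-.267,.03)&(P[:,2]>.157)&(P[:,2]<.17),"elbowtop")
box(near(.402,-.267,.045)&(P[:,2]>.13)&(P[:,2]<.157),"stub etc")
box(near(.43,-.36,.03)&(P[:,2]>.122)&(P[:,2]<.135),"shorttop")
box(near(.41,-.31,.12)&(P[:,2]>.050)&(P[:,2]<.06)&(P[:,1]<-.2),"stand")
E
```

```text
elbowtop 920 z 0.1627798153005176 ((396.9599914550781, -266.0620422363281), (27.67502784729004, 24.14031410217285), 3.095452070236206) [ 0.3958 -0.2663]
stub etc 454 z 0.1534281821959098 ((404.8683776855469, -266.1893615722656), (37.42234420776367, 23.002065658569336), 3.0015578269958496) [ 0.414  -0.2662]
shorttop 765 z 0.12770375722411903 ((429.5938720703125, -360.5175476074219), (26.479206085205078, 24.368167877197266), 2.718825340270996) [ 0.4286 -0.3599]
stand 6820 z 0.05608556435155869 ((411.5867004394531, -313.6085205078125), (64.82413482666016, 165.03863525390625), 19.400625228881836) [ 0.4134 -0.3134]
```

The elbow centre is at (0.395,-0.266), yaw 3°, top z 0.162. The stand geometry gives the hole at (0.395,-0.2664), so the two agree. I'll turn the tool to match first and let it settle.

Request:
arm_command --pt "0 0 0" --pt "0 0 0" --pt "0 0 0" --pt "0 0 0" --turn '[0.1,0.186,0.186,0.186]' --hand '[0,0,0,0]'

```text
clock: 2.27
eef_pos: [0.3683, -0.3027, 0.2981]
tool_rot: [1.0, 0.023, -0.0, 0.0]
ft_force: [-0.7, 0.0, -0.3]
grip_width: 0.0858
```

```bash
cat >> h.py <<'E'
from scipy.spatial.transform import Rotation as Ro
def go(t,yaw=None):
    o=get_obs();R=Ro.from_quat(o["tool_rot"]);M=R.as_matrix()
    y=np.arctan2(M[1,0],M[0,0])
    print("t",round(o["clock"],2),"eef",o["eef_pos"],"yaw",round(y,4),"tilt",np.round(M[:,2],4),"F",o["ft_force"],"w",round(o["grip_width"],4))
    if t is not None: print("shift cm",np.round(M.T@(np.array(t)-o["eef_pos"])*100,2))
E
python3 -c "
from h import *
np.set_printoptions(precision=4,suppress=True)
go([.395,-.266,.141])"
```

```text
t 2.27 eef [ 0.3683 -0.3027  0.2981] yaw 0.0464 tilt [-0.0001 -0.0002 -1.    ] F [-0.6737  0.0086 -0.2534] w 0.0858
shift cm [ 2.84 -3.54 15.71]
```

Request:
arm_command --pt "2.84 -3.54 2" --pt "2.84 -3.54 5" --pt "2.84 -3.54 8" --pt "2.84 -3.54 10" --pt "2.84 -3.54 10" --turn '[-0.006,-0.006,-0.006,-0.006,-0.006]' --hand '[0,0,0,0,0]'

```text
clock: 2.68
eef_pos: [0.3929, -0.2635, 0.1936]
tool_rot: [1.0, 0.027, -0.004, -0.003]
ft_force: [-0.8, -0.0, -0.3]
grip_width: 0.0855
```

```bash
python3 -c "
from h import *
np.set_printoptions(precision=4,suppress=True)
go([.395,-.266,.141])"
```

```text
t 2.68 eef [ 0.3929 -0.2635  0.1936] yaw 0.0539 tilt [-0.0076  0.0049 -1.    ] F [-0.7952 -0.0017 -0.2622] w 0.0855
shift cm [0.23 0.29 5.26]
```

Request:
arm_command --pt "0 0 0" --pt "0 0 2" --pt "0 0 4" --pt "0 0 5.6" --pt "0 0 5.6" --turn '[0,0,0,0,0]' --hand '[0,0,0,0,0]'

```text
clock: 3.1
eef_pos: [0.3951, -0.265, 0.1411]
tool_rot: [1.0, 0.026, -0.001, -0.001]
ft_force: [-0.6, 0.4, -0.4]
grip_width: 0.0853
```

Request:
arm_command --pt "0 0 0" --pt "0 0 0" --pt "0 0 0" --turn '[0,0,0]' --hand '[0,0,0]'

```text
clock: 3.35
eef_pos: [0.3973, -0.266, 0.144]
tool_rot: [1.0, 0.026, 0.002, 0.001]
ft_force: [-0.5, 0.3, 0.3]
grip_width: 0.0855
```

```bash
python3 -c "
from h import *
np.set_printoptions(precision=4,suppress=True)
go([.395,-.266,.141])"
```

```text
t 3.35 eef [ 0.3973 -0.266   0.144 ] yaw 0.0527 tilt [ 0.0032 -0.0021 -1.    ] F [-0.5182  0.3321  0.2613] w 0.0855
shift cm [-0.23 -0.02  0.3 ]
```

Request:
arm_command --pt "-0.15 0 0.1" --pt "-0.15 0 0.1" --pt "-0.15 0 0.1" --pt "-0.15 0 0.1" --pt "-0.15 0 0.1" --turn '[0,0,0,0,0]' --hand '[0.4,0.7,1,1,1]'

```text
clock: 3.77
eef_pos: [0.3946, -0.2651, 0.1411]
tool_rot: [1.0, 0.026, 0.0, 0.0]
ft_force: [-0.0, -0.1, 0.2]
grip_width: 0.0253
```

Request:
arm_command --pt "0 0 0" --pt "0 0 0" --pt "0 0 0" --pt "0 0 0" --pt "0 0 0" --turn '[0,0,0,0,0]' --hand '[1,1,1,1,1]'

```text
clock: 4.18
eef_pos: [0.3948, -0.2653, 0.1413]
tool_rot: [1.0, 0.026, 0.0, 0.0]
ft_force: [-0.8, -0.3, 4.3]
grip_width: 0.0223
```

```bash
python3 -c "
from h import *
np.set_printoptions(precision=4,suppress=True)
go([.395,-.266,.141])"
```

```text
t 4.18 eef [ 0.3948 -0.2653  0.1413] yaw 0.0528 tilt [ 0.0007 -0.0006 -1.    ] F [-0.8188 -0.326   4.2752] w 0.0223
shift cm [0.01 0.07 0.03]
```

Gripped. Now I'll lift straight up.

Request:
arm_command --pt "0 0 -1.5" --pt "0 0 -3" --pt "0 0 -5" --pt "0 0 -7" --pt "0 0 -9" --turn '[0,0,0,0,0]' --hand '[1,1,1,1,1]'

```text
clock: 4.6
eef_pos: [0.3939, -0.2645, 0.2309]
tool_rot: [1.0, 0.026, -0.001, -0.001]
ft_force: [0.3, -0.6, -1.3]
grip_width: 0.0223
```

Request:
arm_command --pt "0 0 -3" --pt "0 0 -5" --pt "0 0 -6" --pt "0 0 -6" --pt "0 0 -6" --turn '[0,0,0,0,0]' --hand '[1,1,1,1,1]'

```text
clock: 5.02
eef_pos: [0.3945, -0.265, 0.2905]
tool_rot: [1.0, 0.026, -0.0, -0.0]
ft_force: [-0.0, 0.4, -0.4]
grip_width: 0.0221
```

Run:
```python
from h import *
np.set_printoptions(precision=4,suppress=True)
go([.33,-.05,.29])
ims=[]
for c,r,k in (("scene",150,230),("side",90,290)):
    p,d=camera(c); ims.append(cv2.resize(p[r:r+150,k:k+100],(400,600),interpolation=cv2.INTER_CUBIC))
cv2.imwrite("pics/lift.png",np.hstack(ims)[:,:,::-1])
```

```text
t 5.02 eef [ 0.3945 -0.265   0.2905] yaw 0.0528 tilt [-0.0003  0.0003 -1.    ] F [-0.033   0.3922 -0.4482] w 0.0221
shift cm [ -5.3  -21.81   0.06]
```

View pics/lift.png

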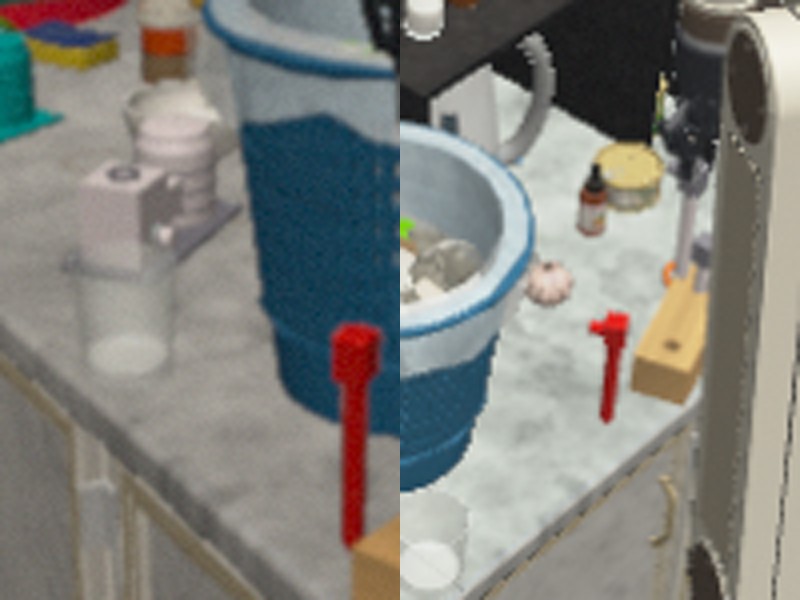

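The tube is out and its hole is empty; the short tube, glass and red tube are undisturbed. The port is visible at scene (193.5,261). I'll carry it in front of the bin.

Request:
arm_command --pt "-1.5 -3.5 -2" --pt "-3 -7 -3" --pt "-4 -11 -4" --pt "-5 -14.5 -4" --pt "-5.3 -18 -4" --turn '[0,0,0,0,0]' --hand '[1,1,1,1,1]'

```text
clock: 5.53
eef_pos: [0.3301, -0.0867, 0.3303]
tool_rot: [1.0, 0.026, -0.001, -0.0]
ft_force: [0.4, 0.4, -1.0]
grip_width: 0.0223
```

Request:
arm_command --pt "0 -4 0" --pt "0 -8 0" --pt "1 -11.5 0" --pt "2 -15 0" --pt "3.5 -18.5 0" --turn '[0,0,0,0,0]' --hand '[1,1,1,1,1]'

```text
clock: 5.95
eef_pos: [0.3563, 0.0421, 0.33]
tool_rot: [0.999, 0.046, -0.002, -0.015]
ft_force: [-0.1, -0.9, -0.7]
grip_width: 0.0222
```

```bash
python3 -c "
from h import *
np.set_printoptions(precision=4,suppress=True)
go([.42,.25,.33]);print(atz('scene',(193.5,260.8),.085))"
```

```text
t 5.95 eef [0.3563 0.0421 0.33  ] yaw 0.0924 tilt [-0.0049  0.0291 -0.9996] F [-0.1002 -0.8847 -0.6806] w 0.0222
shift cm [  8.27 -20.11   0.58]
[0.4876 0.2992 0.085 ]
```

Request:
arm_command --pt "1.2 -3 0" --pt "2.4 -6 0" --pt "3.8 -9 0" --pt "5.3 -12 0" --pt "6.5 -15 0" --turn '[0,0,0,0,0]' --hand '[1,1,1,1,1]'

```text
clock: 6.37
eef_pos: [0.4072, 0.0735, 0.3338]
tool_rot: [0.997, 0.067, -0.003, -0.03]
ft_force: [0.4, 0.8, -1.3]
grip_width: 0.0218
```

Request:
arm_command --pt "0 0 0" --pt "0 0 0" --pt "0 0 0" --turn '[0,0,0]' --hand '[1,1,1]'

```text
clock: 6.62
eef_pos: [0.4057, 0.0736, 0.3342]
tool_rot: [0.997, 0.067, -0.003, -0.03]
ft_force: [-0.2, -0.3, -0.3]
grip_width: 0.0218
```

Run:
```python
from h import *
np.set_printoptions(precision=4,suppress=True)
go([.487,.303,.29])
i=camera_info("wrist");p,d=camera("wrist")
np.savez("w2.npz",p=p,d=d,**{k:np.array(v) for k,v in i.items()})
cv2.imwrite("pics/w2.png",p[:,:,::-1])
for r in spot_point("wrist","port_mouth")[:3]: print(r["conf"],r["location"],atz("wrist",r["location"],.085,i))
for r in spot_point("wrist","tube_tip")[:3]: print(r["conf"],r["location"])
```

```text
t 6.62 eef [0.4057 0.0736 0.3342] yaw 0.1343 tilt [-0.01    0.0595 -0.9982] F [-0.1656 -0.2987 -0.3034] w 0.0218
shift cm [ 11.13 -21.34   5.7 ]
0.62 [67.9, 89.5] [0.4866 0.3088 0.085 ]
0.56 [198.5, 279.2]
```

View pics/w2.png

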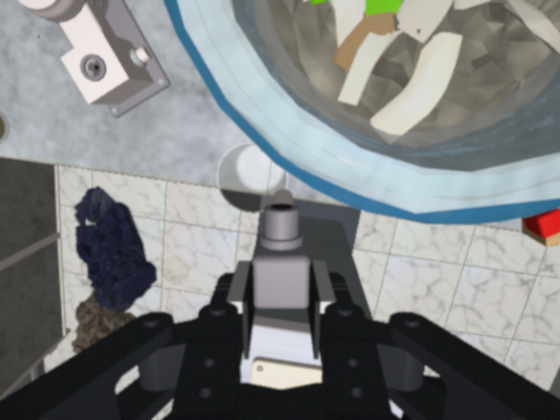

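The tube is held straight, with the port at about (67,93). The arm stalled with a small tilt, so I'll check the joints.

```bash
python3 -c "
from h import *
np.set_printoptions(precision=4,suppress=True)
o=get_obs();print(o['joint_pos'],o['joint_vel'],o['ft_force'],o['tau'])
w=np.load('w2.npz');print(atz('wrist',(67.5,93),.085,w))"
```

```text
[0.1338 0.0428 0.0645 1.5935 0.0605 3.1406] [ 0.0014 -0.0027 -0.0005 -0.001   0.0014  0.0001] [ 0.203   0.0962 -0.35  ] [ -0.0299 -28.0764  26.1123  -0.0032   0.208   -0.    ]
[0.4875 0.3048 0.085 ]
```

Joint 6 is at its limit, so I'll turn the tool by about -0.9 rad. The port is round, so the grip yaw doesn't matter there.

Request:
arm_command --pt "0 0 0" --pt "0 0 0" --pt "0 0 0" --pt "0 0 0" --pt "0 0 0" --turn '[-0.12,-0.24,-0.36,-0.48,-0.6]' --hand '[1,1,1,1,1]'

```text
clock: 7.18
eef_pos: [0.4056, 0.074, 0.3346]
tool_rot: [0.932, 0.362, 0.007, -0.03]
ft_force: [-0.0, 0.0, -0.8]
grip_width: 0.0221
```

Request:
arm_command --pt "0 0 0" --pt "0 0 0" --pt "0 0 0" --pt "0 0 0" --pt "0 0 0" --turn '[-0.12,-0.24,-0.35,-0.35,-0.35]' --hand '[1,1,1,1,1]'

```text
clock: 7.6
eef_pos: [0.4057, 0.074, 0.3345]
tool_rot: [0.857, 0.515, 0.012, -0.028]
ft_force: [-0.4, 0.4, -0.2]
grip_width: 0.022
```

```bash
python3 -c "
from h import *
np.set_printoptions(precision=4,suppress=True)
go([.44,.25,.33]);print(get_obs()['joint_pos'])
print(Ro.from_quat(get_obs()['tool_rot']).as_matrix())"
```

```text
t 7.6 eef [0.4057 0.074  0.3345] yaw 1.0815 tilt [-0.0089  0.0599 -0.9982] F [-0.3666  0.3776 -0.1785] w 0.022
shift cm [17.1  -5.2   1.47]
[0.1342 0.0429 0.0647 1.5933 0.0606 2.1934]
[[ 0.4695  0.8829 -0.0089]
 [ 0.8816 -0.4682  0.0599]
 [ 0.0487 -0.0359 -0.9982]]
```

The saturated wrist left a 0.06 rad tilt in j5, and the commands have no tilt axis to remove it. Saturating j6 at its opposite limit should drive j5 the other way, so I'll spin there over the clear spot. That costs about 4 s.

Request:
arm_command --pt "0 0 0" --pt "0 0 0" --pt "0 0 0" --pt "0 0 0" --pt "0 0 0" --turn '[-0.125,-0.25,-0.375,-0.5,-0.62]' --hand '[1,1,1,1,1]'

```text
clock: 8.02
eef_pos: [0.4058, 0.074, 0.3344]
tool_rot: [0.656, 0.754, 0.02, -0.023]
ft_force: [-0.9, -0.8, -1.3]
grip_width: 0.0218
```

Request:
arm_command --pt "0 0 0" --pt "0 0 0" --pt "0 0 0" --pt "0 0 0" --pt "0 0 0" --turn '[-0.125,-0.25,-0.375,-0.5,-0.62]' --hand '[1,1,1,1,1]'

```text
clock: 8.43
eef_pos: [0.4058, 0.074, 0.3344]
tool_rot: [0.395, 0.918, 0.026, -0.016]
ft_force: [0.9, -0.3, -0.6]
grip_width: 0.0221
```

Request:
arm_command --pt "0 0 0" --pt "0 0 0" --pt "0 0 0" --pt "0 0 0" --pt "0 0 0" --turn '[-0.125,-0.25,-0.375,-0.5,-0.62]' --hand '[1,1,1,1,1]'

```text
clock: 8.85
eef_pos: [0.4059, 0.074, 0.3344]
tool_rot: [0.096, 0.995, 0.029, -0.007]
ft_force: [0.4, 0.9, -1.2]
grip_width: 0.0221
```

Request:
arm_command --pt "0 0 0" --pt "0 0 0" --pt "0 0 0" --pt "0 0 0" --pt "0 0 0" --turn '[-0.125,-0.25,-0.375,-0.5,-0.62]' --hand '[1,1,1,1,1]'

```text
clock: 9.27
eef_pos: [0.4058, 0.074, 0.3344]
tool_rot: [-0.212, 0.977, 0.03, 0.002]
ft_force: [-0.4, 0.2, -1.1]
grip_width: 0.0224
```

Request:
arm_command --pt "0 0 0" --pt "0 0 0" --pt "0 0 0" --pt "0 0 0" --pt "0 0 0" --turn '[-0.125,-0.25,-0.375,-0.5,-0.62]' --hand '[1,1,1,1,1]'

```text
clock: 9.68
eef_pos: [0.4058, 0.074, 0.3344]
tool_rot: [-0.5, 0.866, 0.028, 0.011]
ft_force: [-0.1, -0.2, -0.6]
grip_width: 0.0218
```

Request:
arm_command --pt "0 0 0" --pt "0 0 0" --pt "0 0 0" --pt "0 0 0" --pt "0 0 0" --turn '[-0.125,-0.25,-0.375,-0.5,-0.62]' --hand '[1,1,1,1,1]'

```text
clock: 10.1
eef_pos: [0.4059, 0.074, 0.3344]
tool_rot: [0.74, -0.672, -0.023, -0.019]
ft_force: [0.3, 0.8, -1.5]
grip_width: 0.0221
```

Request:
arm_command --pt "0 0 0" --pt "0 0 0" --pt "0 0 0" --pt "0 0 0" --pt "0 0 0" --turn '[-0.125,-0.25,-0.375,-0.5,-0.62]' --hand '[1,1,1,1,1]'

```text
clock: 10.52
eef_pos: [0.4058, 0.074, 0.3344]
tool_rot: [0.91, -0.414, -0.017, -0.025]
ft_force: [0.7, 0.1, 0.1]
grip_width: 0.0219
```

Request:
arm_command --pt "0 0 0" --pt "0 0 0" --pt "0 0 0" --pt "0 0 0" --pt "0 0 0" --turn '[-0.125,-0.25,-0.375,-0.5,-0.62]' --hand '[1,1,1,1,1]'

```text
clock: 10.93
eef_pos: [0.4058, 0.074, 0.3344]
tool_rot: [0.993, -0.117, -0.008, -0.029]
ft_force: [0.4, 0.2, -1.4]
grip_width: 0.0221
```

```bash
python3 -c "
from h import *
np.set_printoptions(precision=4,suppress=True)
go([.44,.25,.33]);print(get_obs()['joint_pos'])"
```

```text
t 10.93 eef [0.4058 0.074  0.3344] yaw -0.2341 tilt [-0.0091  0.0599 -0.9982] F [ 0.3649  0.2174 -1.3678] w 0.0221
shift cm [ -0.75 -17.86   1.46]
[ 0.1342  0.0434  0.0649  1.5933  0.0606 -2.7727]
```

Request:
arm_command --pt "0 0 0" --pt "0 0 0" --pt "0 0 0" --pt "0 0 0" --pt "0 0 0" --turn '[-0.125,-0.25,-0.375,-0.45,-0.45]' --hand '[1,1,1,1,1]'

```text
clock: 11.35
eef_pos: [0.402, 0.0938, 0.3344]
tool_rot: [0.995, 0.095, -0.0, -0.023]
ft_force: [0.5, -0.7, -0.3]
grip_width: 0.0222
```

```bash
python3 -c "
from h import *
np.set_printoptions(precision=4,suppress=True)
go([.44,.25,.33]);print(get_obs()['joint_pos'])"
```

```text
t 11.35 eef [0.402  0.0938 0.3344] yaw 0.1904 tilt [-0.0053  0.0463 -0.9989] F [ 0.4508 -0.6767 -0.2697] w 0.0222
shift cm [  6.68 -14.58   1.14]
[ 0.1939  0.0403  0.0622  1.589   0.0465 -3.1381]
```

It works: j5 dropped to 0.0465 and the tool is moving toward the port. I'll continue.

Request:
arm_command --pt "0 0 0" --pt "0 0 0" --pt "0 0 0" --turn '[-0.1,-0.2,-0.2]' --hand '[1,1,1]'

```text
clock: 11.6
eef_pos: [0.385, 0.1411, 0.3344]
tool_rot: [0.985, 0.17, 0.005, -0.006]
ft_force: [-0.3, 0.4, -1.0]
grip_width: 0.022
```

```bash
python3 -c "
from h import *
np.set_printoptions(precision=4,suppress=True)
go([.44,.25,.33]);print(get_obs()['joint_pos'])"
```

```text
t 11.6 eef [0.385  0.1411 0.3344] yaw 0.3413 tilt [ 0.0077  0.0127 -0.9999] F [-0.3341  0.3668 -1.0077] w 0.022
shift cm [ 8.82 -8.41  0.62]
[ 0.3442  0.0286  0.0507  1.5813  0.0094 -3.1387]
```

Request:
arm_command --pt "0 0 0" --pt "0 0 0" --pt "0 0 0" --turn '[-0.05,-0.05,-0.05]' --hand '[1,1,1]'

```text
clock: 11.85
eef_pos: [0.3817, 0.1498, 0.3343]
tool_rot: [0.983, 0.186, 0.006, -0.0]
ft_force: [-0.2, -0.0, -1.9]
grip_width: 0.0221
```

```bash
python3 -c "
from h import *
np.set_printoptions(precision=4,suppress=True)
go([.44,.25,.33]);print(get_obs()['joint_pos'])"
```

```text
t 11.85 eef [0.3817 0.1498 0.3343] yaw 0.3735 tilt [ 0.0117  0.0026 -0.9999] F [-0.1547 -0.0058 -1.8857] w 0.0221
shift cm [ 9.07 -7.2   0.52]
[ 0.3755  0.0285  0.0504  1.5809 -0.0019 -3.1396]
```

The tool is vertical to within 0.012 rad. I'll move near the port and measure it.

Request:
arm_command --pt "3 -2.4 0" --pt "6 -4.8 0" --pt "9 -7.2 0" --pt "9 -7.2 0" --pt "9 -7.2 0" --turn '[0,0,0,0,0]' --hand '[1,1,1,1,1]'

```text
clock: 12.27
eef_pos: [0.4402, 0.2501, 0.3333]
tool_rot: [0.983, 0.186, 0.004, 0.0]
ft_force: [0.2, -0.5, -0.5]
grip_width: 0.0219
```

Run:
```python
from h import *
np.set_printoptions(precision=4,suppress=True)
go([.487,.304,.25]);print(get_obs()['joint_pos'])
i=camera_info("wrist");p,d=camera("wrist")
np.savez("w3.npz",p=p,d=d,**{k:np.array(v) for k,v in i.items()})
cv2.imwrite("pics/w3.png",p[:,:,::-1])
for r in spot_point("wrist","port_mouth")[:3]: print(r["conf"],r["location"],atz("wrist",r["location"],.085,i))
P=cloud(d,i)
m=(np.hypot(P[:,0]-.487,P[:,1]-.304)<.05)&(P[:,2]>.077)&(P[:,2]<.083)
q=P[m];print(m.sum(),np.median(q[:,2]),cv2.minAreaRect((q[:,:2]*1000).astype(np.float32)),q.mean(0))
m=(np.hypot(P[:,0]-.487,P[:,1]-.304)<.03)&(P[:,2]>.0835)&(P[:,2]<.088)
q=P[m];print(m.sum(),cv2.minEnclosingCircle((q[:,:2]*1000).astype(np.float32)))
```

```text
t 12.27 eef [0.4402 0.2501 0.3333] yaw 0.3738 tilt [ 0.0087  0.0008 -1.    ] F [ 0.1868 -0.4764 -0.4755] w 0.0219
shift cm [ 6.25 -3.33  8.37]
[ 0.519   0.2302  0.2823  1.615  -0.0036 -2.9964]
0.89 [116.3, 249.0] [0.4858 0.3047 0.085 ]
0.56 [228.1, 355.2] [0.4131 0.1476 0.085 ]
2244 0.08101250191875226 ((487.4318542480469, 306.4913635253906), (56.67922592163086, 56.17652130126953), 35.500789642333984) [0.4881 0.3061 0.081 ]
318 ((493.3227233886719, 297.61083984375), 24.67344856262207)
```

View pics/w3.png

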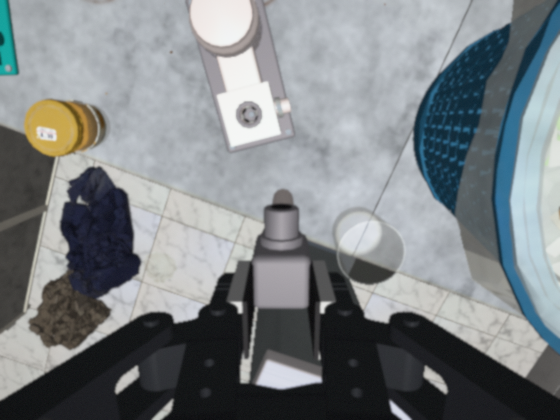

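The port block top fits a 56.5 x 56 mm square centred at (0.487,0.306), and the network says (0.486,0.305). The ring is at (114,249) in the picture. I'll bring the tip to about 30 mm above the mouth and compare tip and port directly.

Request:
arm_command --pt "3 -1.7 2" --pt "6.25 -3.4 4" --pt "6.25 -3.4 6" --pt "6.25 -3.4 8" --pt "6.25 -3.4 8.8" --turn '[0,0,0,0,0]' --hand '[1,1,1,1,1]'

```text
clock: 12.78
eef_pos: [0.4849, 0.3026, 0.2449]
tool_rot: [0.983, 0.185, 0.004, 0.001]
ft_force: [-0.5, 0.7, -1.0]
grip_width: 0.022
```

Request:
arm_command --pt "0 0 0" --pt "0 0 0" --pt "0 0 0" --turn '[0,0,0]' --hand '[1,1,1]'

```text
clock: 13.03
eef_pos: [0.4866, 0.3043, 0.2504]
tool_rot: [0.983, 0.186, 0.008, -0.001]
ft_force: [-0.3, -0.5, -1.1]
grip_width: 0.0222
```

Run:
```python
from h import *
np.set_printoptions(precision=4,suppress=True)
go([.486,.305,.245]);o=get_obs();R=Ro.from_quat(o["tool_rot"]).as_matrix()
tip=o["eef_pos"]+R[:,2]*.131;print("tip exp",tip)
ims=[]
for c in("scene","side","wrist"):
    i=camera_info(c);p,d=camera(c)
    np.savez(f"n_{c}.npz",p=p,d=d,**{k:np.array(v) for k,v in i.items()})
    print(c,"tip exp px",proj(c,tip,i)[0],"port px",proj(c,[.487,.3055,.085],i)[0])
    for n in("tube_tip","port_mouth"):
        for r in spot_point(c,n)[:2]: print(c,n,r["conf"],r["location"])
    a,b=proj(c,(tip+[.487,.3055,.085])/2+[0,0,.02],i)[0].astype(int)
    k=50 if c!="wrist" else 100
    ims.append(cv2.resize(p[max(a-k,0):a+k,b-k//3*2:b+k//3*2],(266,400),interpolation=cv2.INTER_CUBIC)); print("crop",max(a-k,0),b-k//3*2,k)
cv2.imwrite("pics/near.png",np.hstack(ims)[:,:,::-1])
```

```text
t 13.03 eef [0.4866 0.3043 0.2504] yaw 0.3734 tilt [ 0.0148  0.0048 -0.9999] F [-0.3377 -0.5323 -1.1058] w 0.0222
shift cm [-0.03 -0.09  0.54]
tip exp [0.4885 0.3049 0.1194]
scene tip exp px [183.3758 259.9051] port px [192.9756 259.8012]
scene tube_tip 0.65 [283.1, 320.1]
scene tube_tip 0.6 [179.1, 262.7]
scene port_mouth 0.92 [191.9, 261.1]
scene port_mouth 0.89 [166.9, 211.5]
crop 132 227 50
side tip exp px [228.1962 246.2064] port px [234.1338 246.8789]
side tube_tip 0.63 [227.3, 243.6]
side tube_tip 0.46 [194.7, 340.6]
side port_mouth 0.82 [294.8, 181.6]
side port_mouth 0.67 [231.9, 245.1]
crop 177 214 50
wrist tip exp px [197.3578 282.6135] port px [190.0072 281.1249]
wrist tube_tip 0.87 [197.7, 283.0]
wrist port_mouth 0.78 [187.3, 281.1]
crop 98 215 100
```

View pics/near.png

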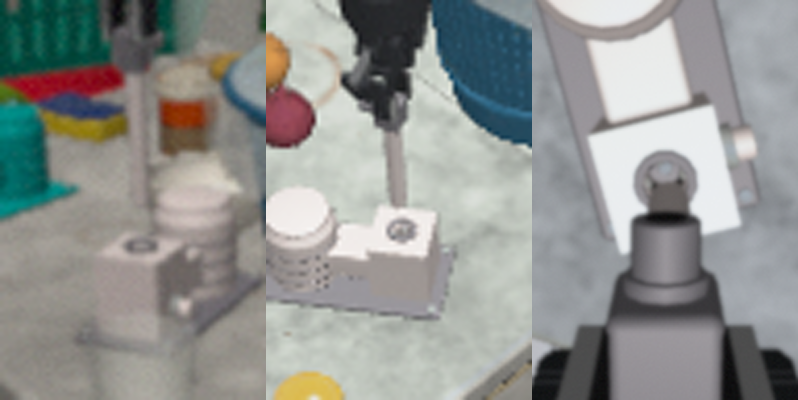

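The wrist view shows the ring at (189,281) and the tip at (197.5,283), both as projected to within 1–2 px. The tip should land within 2 mm of the axis. I'll nudge it slightly and start down.

Request:
arm_command --pt "0.04 -0.1 0" --pt "0.04 -0.1 0.4" --pt "0.04 -0.1 0.8" --pt "0.04 -0.1 1.2" --pt "0.04 -0.1 1.6" --turn '[0,0,0,0,0]' --hand '[1,1,1,1,1]'

```text
clock: 13.9
eef_pos: [0.486, 0.3056, 0.231]
tool_rot: [0.983, 0.186, 0.006, -0.0]
ft_force: [-0.3, -0.3, -1.2]
grip_width: 0.022
```

Request:
arm_command --pt "0 0 0.2" --pt "0 0 0.4" --pt "0 0 0.6" --pt "0 0 0.6" --pt "0 0 0.6" --turn '[0,0,0,0,0]' --hand '[1,1,1,1,1]'

```text
clock: 14.32
eef_pos: [0.4862, 0.3057, 0.2258]
tool_rot: [0.983, 0.186, 0.006, -0.0]
ft_force: [0.5, -1.0, -0.7]
grip_width: 0.0217
```

Run:
```python
from h import *
np.set_printoptions(precision=4,suppress=True)
go([.4865,.3055,.215]);o=get_obs();R=Ro.from_quat(o["tool_rot"]).as_matrix()
print("tip exp",o["eef_pos"]+R[:,2]*.131)
```

```text
t 14.32 eef [0.4862 0.3057 0.2258] yaw 0.3744 tilt [ 0.0114  0.0027 -0.9999] F [ 0.4936 -1.0282 -0.7247] w 0.0217
shift cm [0.01 0.03 1.08]
tip exp [0.4877 0.3061 0.0948]
```

Request:
arm_command --pt "0 0 0.4" --pt "0 0 0.8" --pt "0 0 1.2" --pt "0 0 1.6" --pt "0 0 1.7" --turn '[0,0,0,0,0]' --hand '[1,1,1,1,1]'

```text
clock: 14.73
eef_pos: [0.4859, 0.3055, 0.2077]
tool_rot: [0.983, 0.186, 0.005, 0.0]
ft_force: [-0.6, -0.5, -1.3]
grip_width: 0.0222
```

Request:
arm_command --pt "0 0 0.1" --pt "0 0 0.2" --pt "0 0 0.3" --pt "0 0 0.4" --pt "0 0 0.5" --turn '[0,0,0,0,0]' --hand '[1,1,1,1,1]'

```text
clock: 15.15
eef_pos: [0.4865, 0.3059, 0.204]
tool_rot: [0.983, 0.186, 0.006, -0.0]
ft_force: [-0.4, 0.6, 0.8]
grip_width: 0.0222
```

Run:
```python
from h import *
np.set_printoptions(precision=4,suppress=True)
go([.4865,.3055,.177]);o=get_obs();R=Ro.from_quat(o["tool_rot"]).as_matrix()
print("tip exp",o["eef_pos"]+R[:,2]*.131,o["ft_torque"])
```

```text
t 15.15 eef [0.4865 0.3059 0.204 ] yaw 0.3745 tilt [ 0.0117  0.0031 -0.9999] F [-0.435   0.578   0.7584] w 0.0222
shift cm [-0.05  0.04  2.7 ]
tip exp [0.488  0.3063 0.073 ] [0.0417 0.1706 0.0053]
```

The tip is 12 mm into the bore with no side load. I'll continue at 1 mm per row.

Request:
arm_command --pt "0 0 0.1" --pt "0 0 0.2" --pt "0 0 0.3" --pt "0 0 0.4" --pt "0 0 0.5" --turn '[0,0,0,0,0]' --hand '[1,1,1,1,1]'

```text
clock: 15.57
eef_pos: [0.4872, 0.3062, 0.2004]
tool_rot: [0.982, 0.186, 0.007, -0.001]
ft_force: [-1.0, 0.3, 5.0]
grip_width: 0.0221
```

Request:
arm_command --pt "0 0 0.1" --pt "0 0 0.2" --pt "0 0 0.3" --pt "0 0 0.4" --pt "0 0 0.5" --turn '[0,0,0,0,0]' --hand '[1,1,1,1,1]'

```text
clock: 15.98
eef_pos: [0.4867, 0.3059, 0.1938]
tool_rot: [0.983, 0.186, 0.006, -0.0]
ft_force: [0.1, 0.4, 4.7]
grip_width: 0.022
```

Request:
arm_command --pt "0 0 0.1" --pt "0 0 0.2" --pt "0 0 0.3" --pt "0 0 0.4" --pt "0 0 0.5" --turn '[0,0,0,0,0]' --hand '[1,1,1,1,1]'

```text
clock: 16.4
eef_pos: [0.4871, 0.3062, 0.19]
tool_rot: [0.982, 0.186, 0.007, -0.001]
ft_force: [-2.0, 0.0, 9.0]
grip_width: 0.0219
```

Request:
arm_command --pt "0 0 0.1" --pt "0 0 0.2" --pt "0 0 0.3" --pt "0 0 0.4" --pt "0 0 0.5" --turn '[0,0,0,0,0]' --hand '[1,1,1,1,1]'

```text
clock: 16.82
eef_pos: [0.4871, 0.3061, 0.1846]
tool_rot: [0.983, 0.186, 0.007, -0.001]
ft_force: [-0.6, 0.3, 7.0]
grip_width: 0.0222
```

Request:
arm_command --pt "0 0 0.05" --pt "0 0 0.1" --pt "0 0 0.15" --pt "0 0 0.2" --pt "0 0 0.25" --turn '[0,0,0,0,0]' --hand '[1,1,1,1,1]'

```text
clock: 17.23
eef_pos: [0.487, 0.306, 0.1818]
tool_rot: [0.983, 0.186, 0.006, -0.0]
ft_force: [-0.3, -0.2, 5.9]
grip_width: 0.0223
```

Run:
```python
from h import *
np.set_printoptions(precision=4,suppress=True)
go(None);o=get_obs();R=Ro.from_quat(o["tool_rot"]).as_matrix()
print("tip exp",o["eef_pos"]+R[:,2]*.131,o["ft_torque"])
```

```text
t 17.23 eef [0.487  0.306  0.1818] yaw 0.3744 tilt [ 0.0124  0.0032 -0.9999] F [-0.2654 -0.1837  5.9394] w 0.0223
tip exp [0.4887 0.3064 0.0508] [ 0.0349  0.26   -0.0088]
```

The drag is a steady 6 N at 34 mm depth. Now I'll feel for the pin and the stop in small steps.

Request:
arm_command --pt "0 0 0.05" --pt "0 0 0.1" --pt "0 0 0.15" --pt "0 0 0.2" --pt "0 0 0.25" --turn '[0,0,0,0,0]' --hand '[1,1,1,1,1]'

```text
clock: 17.65
eef_pos: [0.4871, 0.306, 0.1793]
tool_rot: [0.983, 0.186, 0.006, -0.0]
ft_force: [-1.0, -0.5, 4.7]
grip_width: 0.0223
```

Request:
arm_command --pt "0 0 0.05" --pt "0 0 0.1" --pt "0 0 0.15" --pt "0 0 0.2" --turn '[0,0,0,0]' --hand '[1,1,1,1]'

```text
clock: 17.98
eef_pos: [0.4872, 0.3061, 0.1775]
tool_rot: [0.983, 0.186, 0.007, -0.0]
ft_force: [-1.7, -0.9, 8.4]
grip_width: 0.0218
```

Request:
arm_command --pt "0 0 0.04" --pt "0 0 0.08" --pt "0 0 0.12" --turn '[0,0,0]' --hand '[1,1,1]'

```text
clock: 18.23
eef_pos: [0.4873, 0.3061, 0.1765]
tool_rot: [0.983, 0.186, 0.007, -0.001]
ft_force: [-0.3, 0.3, 8.2]
grip_width: 0.0223
```

Request:
arm_command --pt "0 0 0.04" --pt "0 0 0.08" --pt "0 0 0.12" --turn '[0,0,0]' --hand '[1,1,1]'

```text
clock: 18.48
eef_pos: [0.4873, 0.3061, 0.1755]
tool_rot: [0.983, 0.186, 0.007, -0.001]
ft_force: [-1.5, -1.2, 7.9]
grip_width: 0.0227
```

Request:
arm_command --pt "0 0 0.04" --pt "0 0 0.08" --pt "0 0 0.12" --turn '[0,0,0]' --hand '[1,1,1]'

```text
clock: 18.73
eef_pos: [0.4874, 0.3062, 0.1744]
tool_rot: [0.983, 0.186, 0.007, -0.001]
ft_force: [-1.2, -0.1, 8.1]
grip_width: 0.0216
```

Request:
arm_command --pt "0 0 0.04" --pt "0 0 0.08" --pt "0 0 0.1" --turn '[0,0,0]' --hand '[1,1,1]'

```text
clock: 18.98
eef_pos: [0.4874, 0.3062, 0.1734]
tool_rot: [0.983, 0.186, 0.007, -0.001]
ft_force: [-1.3, -0.1, 8.0]
grip_width: 0.0222
```

Request:
arm_command --pt "0 0 0.04" --pt "0 0 0.08" --pt "0 0 0.08" --turn '[0,0,0]' --hand '[1,1,1]'

```text
clock: 19.23
eef_pos: [0.4874, 0.3062, 0.1726]
tool_rot: [0.982, 0.186, 0.007, -0.001]
ft_force: [-0.4, 0.6, 7.6]
grip_width: 0.0223
```

Request:
arm_command --pt "0 0 0.04" --pt "0 0 0.06" --pt "0 0 0.06" --turn '[0,0,0]' --hand '[1,1,1]'

```text
clock: 19.48
eef_pos: [0.4874, 0.3062, 0.1719]
tool_rot: [0.982, 0.186, 0.007, -0.001]
ft_force: [-0.5, -0.5, 7.5]
grip_width: 0.0221
```

Request:
arm_command --pt "0 0 0.03" --pt "0 0 0.06" --pt "0 0 0.06" --turn '[0,0,0]' --hand '[1,1,1]'

```text
clock: 19.73
eef_pos: [0.4876, 0.3062, 0.1717]
tool_rot: [0.983, 0.186, 0.007, -0.001]
ft_force: [-1.2, -0.9, 9.9]
grip_width: 0.0221
```

Request:
arm_command --pt "0 0 0.03" --pt "0 0 0.06" --pt "0 0 0.06" --turn '[0,0,0]' --hand '[1,1,1]'

```text
clock: 19.98
eef_pos: [0.4878, 0.3063, 0.1717]
tool_rot: [0.983, 0.186, 0.008, -0.001]
ft_force: [-1.7, -1.3, 11.4]
grip_width: 0.0221
```

The motion has stopped at z 0.1717 (44 mm deep) and the force is rising, so the tube is on the stop. I'll load it gradually to about 20 N.

Request:
arm_command --pt "0 0 0.04" --pt "0 0 0.08" --pt "0 0 0.12" --pt "0 0 0.12" --turn '[0,0,0,0]' --hand '[1,1,1,1]'

```text
clock: 20.32
eef_pos: [0.4882, 0.3065, 0.1716]
tool_rot: [0.982, 0.186, 0.008, -0.001]
ft_force: [-2.6, -1.4, 15.8]
grip_width: 0.0221
```

Request:
arm_command --pt "0 0 0.04" --pt "0 0 0.08" --pt "0 0 0.08" --pt "0 0 0.08" --turn '[0,0,0,0]' --hand '[1,1,1,1]'

```text
clock: 20.65
eef_pos: [0.4883, 0.3067, 0.1716]
tool_rot: [0.982, 0.186, 0.009, -0.001]
ft_force: [-2.8, -2.3, 19.0]
grip_width: 0.0223
```

Request:
arm_command --pt "0 0 0.03" --pt "0 0 0.05" --pt "0 0 0.05" --pt "0 0 0.05" --pt "0 0 0.05" --turn '[0,0,0,0,0]' --hand '[1,1,1,1,1]'

```text
clock: 21.07
eef_pos: [0.4884, 0.3067, 0.1716]
tool_rot: [0.982, 0.186, 0.009, -0.001]
ft_force: [-3.3, -2.0, 19.6]
grip_width: 0.0224
```

Run:
```python
from h import *
np.set_printoptions(precision=4,suppress=True)
go(None);o=get_obs();R=Ro.from_quat(o["tool_rot"]).as_matrix()
print("tip exp",o["eef_pos"]+R[:,2]*.131,o["ft_torque"])
```

```text
t 21.07 eef [0.4884 0.3067 0.1716] yaw 0.3743 tilt [ 0.0175  0.0062 -0.9998] F [-3.2564 -2.0468 19.5559] w 0.0224
tip exp [0.4907 0.3075 0.0406] [-0.525   0.9643 -0.0389]
```

It is pressed at about 20 N and the tip hasn't moved. I'll relax the command to a light push, then open the hand.

Request:
arm_command --pt "0 0 -0.1" --pt "0 0 -0.2" --pt "0 0 -0.3" --pt "0 0 -0.4" --pt "0 0 -0.4" --turn '[0,0,0,0,0]' --hand '[1,1,1,1,1]'

```text
clock: 21.48
eef_pos: [0.4872, 0.306, 0.1717]
tool_rot: [0.983, 0.186, 0.006, -0.0]
ft_force: [-0.5, 0.9, 6.7]
grip_width: 0.0221
```

Request:
arm_command --pt "0 0 0" --pt "0 0 0" --pt "0 0 0" --pt "0 0 0" --pt "0 0 0" --turn '[0,0,0,0,0]' --hand '[0.8,0.6,0.3,0,0]'

```text
clock: 21.9
eef_pos: [0.4865, 0.3056, 0.1702]
tool_rot: [0.983, 0.186, 0.005, 0.0]
ft_force: [-0.5, -0.7, 0.3]
grip_width: 0.0691
```

Request:
arm_command --pt "0 0 0" --pt "0 0 0" --pt "0 0 0" --pt "0 0 0" --pt "0 0 0" --turn '[0,0,0,0,0]' --hand '[0,0,0,0,0]'

```text
clock: 22.32
eef_pos: [0.4869, 0.3059, 0.1712]
tool_rot: [0.983, 0.186, 0.006, -0.0]
ft_force: [0.1, 0.2, 0.2]
grip_width: 0.0853
```

The hand is open with no force on it. I'll rise straight up and check.

Request:
arm_command --pt "0 0 -1.5" --pt "0 0 -3.5" --pt "0 0 -6" --pt "0 0 -8.5" --pt "0 0 -11" --turn '[0,0,0,0,0]' --hand '[0,0,0,0,0]'

```text
clock: 22.73
eef_pos: [0.4854, 0.3055, 0.2823]
tool_rot: [0.983, 0.186, 0.006, -0.0]
ft_force: [0.4, -0.3, -0.5]
grip_width: 0.0856
```

Request:
arm_command --pt "0 0 -1" --pt "-2 0 -1" --pt "-4 0 -1" --pt "-4 0 -1" --pt "-4 0 -1" --turn '[0,0,0,0,0]' --hand '[0,0,0,0,0]'

```text
clock: 23.15
eef_pos: [0.4478, 0.2908, 0.2913]
tool_rot: [0.982, 0.186, 0.006, -0.0]
ft_force: [0.2, -0.6, 0.4]
grip_width: 0.0857
```

Run:
```python
from h import *
np.set_printoptions(precision=4,suppress=True)
go(None)
ims=[]
for c,a,b,k in(("scene",170,255,70),("side",215,240,70)):
    p,d=camera(c); i=camera_info(c); ims.append(cv2.resize(p[a-k:a+k,b-k//3*2:b+k//3*2],(260,400),interpolation=cv2.INTER_CUBIC))
i=camera_info("wrist");p,d=camera("wrist");P=cloud(d,i)
m=(np.hypot(P[:,0]-.487,P[:,1]-.306)<.035)&(P[:,2]>.186)&(P[:,2]<.21)
q=P[m];print("elbow top",m.sum(),np.percentile(q[:,2],[5,50,95]),cv2.minAreaRect((q[:,:2]*1000).astype(np.float32)))
ims.append(cv2.resize(p[:,140:420],(267,400)))
cv2.imwrite("pics/end.png",np.hstack(ims)[:,:,::-1])
for c,n in(("scene","short_tube"),("scene","garlic"),("side","glass")):
    p,d=camera(c)
    for r in search_frame(c,n)[:2]: print(c,n,r["conf"],np.round(r["location"]),atd(c,r["location"],d))
```

```text
t 23.15 eef [0.4478 0.2908 0.2913] yaw 0.3748 tilt [ 0.0124  0.0032 -0.9999] F [ 0.1696 -0.6437  0.3747] w 0.0857
elbow top 1267 [0.1877 0.1934 0.1946] ((494.7596740722656, 310.0604553222656), (38.45322036743164, 23.668014526367188), 21.931795120239258)
scene short_tube 0.94 [286. 372.] [ 0.4212 -0.3601  0.0968]
scene garlic 0.65 [276. 394.] [ 0.5608 -0.2819  0.0405]
side glass 0.71 [223. 300.] [0.4052 0.0903 0.0376]
side glass 0.33 [244. 231.] [0.5234 0.3604 0.0437]
```

View pics/end.png

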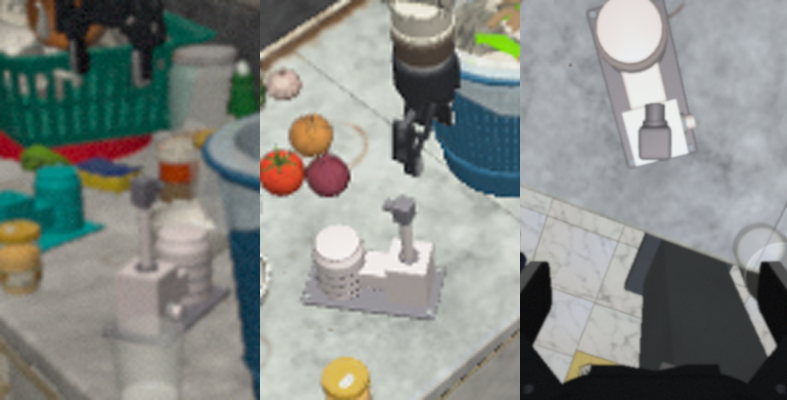

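The tube stands upright and clear of the open gripper. Its top is at z 0.1934, against 0.193 expected when bottomed. The short tube, garlic and glass are where they were.

```bash
python3 -c "
from workcell import *
print(job_done())"
```

```text
the job is handed in; nothing more can be done
None
```

I pulled the longer grey tube out of the stand and carried it in front of the bin. I then pushed it into the white head's port until it hit the stop, let go, and handed the job in. The hand-in gives no verdict, so the checks below are my own.

**Insertion:** The drag was about 6–8 N. The tube stopped moving at about 44 mm depth, and I loaded it gradually to about 20 N. That held for roughly 0.4 s with no further movement. I eased off to about 7 N before opening the hand.

**Last checks:**
- **Tube:** It stands upright in the port. Its elbow top is at z 0.193 m, which is what a bottomed tube should show to within the 1 mm depth error.
- **Robot:** The gripper is open, clear of everything and reads no force.
- **Other things:** The short tube and garlic show no movement beyond camera noise. The glass read about 10 mm from its first position, but depth on clear glass is unreliable and I never touched it.

**What went wrong:** On the way, the last joint hit its limit and tilted the tool by 0.06 rad. I removed that by turning the wrist to its opposite limit, which left about 0.012 rad of tilt at insertion. I could not read the pin's travel or the summed contact force directly, so those rest on the hard stop I felt and the wrist force.

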